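# Weed out the faulty press weights and load a sound one

### The arm

A 6-joint arm with a two-finger parallel gripper is mounted at the origin on a cart in front of the work surface, level with it; the furniture and walls round the work are solid. World frame = base frame: x ahead of the robot, y to its left, z up, the work surface at z = 0. Lengths are in m, angles in rad, forces in N, time in s.
With the tool pointing down it reaches from about 0.25 to 0.725 m from the base axis. Payload 4 kg.
Tool frame: the origin (TCP) lies between the finger pads; the fingertips stand 11 mm ahead of it and the grasp point (between the pads) lies 8 mm behind it (bot.tip_extent is the distance from the TCP to the fingertips, in m); z points along the fingers, y is the line along which they close (so a half turn about z gives the same grasp; the last joint's range is limited). The gripper opens to 85 mm and grips with 20 to 120 N. Pads are 22 mm wide; open, the fingers measure 114 mm over their backs; the gripper's body (76 mm by 85 mm) begins 54 mm behind the grasp point. The pads swing forward as they close: fully open they stand 13 mm farther back than shut.
Start: joints at [1.236, 0.241, 0.005, 1.335, 0, 1.571], TCP at [0.164, 0.472, 0.242] pointing down, gripper open.
Joint ranges: [-2.72, 2.72], [-1.05, 1.87], [-1.09, 1.28], [-1.99, 2.15], [-1.42, 1.44], [-3.14, 3.14]. Speed limits (rad/s): [2.79, 2.79, 3.14, 3.14, 3.14, 3.14].

### API

Orientations are given as a unit quaternion [x, y, z, w].
In Python, from workcell import bot gives the robot as it stands. The module is installed in compiled form; this text tells all that it offers.
- The arm moves only by the tool drive_tool, never from a script. Its argument "rows" is a list of rows, each an object of numbers: "dx", "dy", "dz": the shift along the tool's x, y, z in units of 50 mm (1.0 is 50 mm); "wx", "wy", "wz": the turn, a rotation vector about the tool's x, y, z in units of 5 degrees (1.0 is 5 degrees); "hand": the finger opening in mm, from 0 to 85.4. A call has 1 to 20 rows; each row is the pose to reach, as a shift and turn from the pose commanded when the call began, along the tool's axes at that moment; what a row does not reach only later rows make up. A row lasts 1/10 s, in which the tool goes at most 50 mm and 8.59 degrees, less where a joint would pass 70% of its speed; a pose out of reach is approached as far as the arm can. A call with a gripper value outside its range is refused whole. The fingers move at their own pace and stop on an object; the grip force is fixed at half the most. Time passes only in rows, so rows that repeat a pose let the fingers close. It gives the time, the measured TCP pose, the force, the opening and the grip force at its end, in the units of the state.
- bot.get_obs(): the state, without advancing time (a new reading comes with each control period).
- bot.camera(name): name is "side" or "top" or "wrist"; returns the picture (400x640x3 uint8, red, green, blue); there is no depth.
- bot.get_calibration(name): a dict with "vfov" (degrees; the focal length in pixels is half the picture's height over the tangent of half this angle, whatever the lens; pixels are square), "cx", "cy" (the principal point, pixels), "origin" and "rotation" of the camera in the world; the wrist camera has in their place "mount" (4x4, takes a point from camera to tool coordinates, whose origin is the TCP and whose axes are the flange's). Camera axes: x right, y up, looking along -z (the intrinsics and any distortion apply to the point x, -y, -z); pixel columns grow to the right and rows downward; lengths in m; the calibration is good to about 2 mm. A picture is of the moment at which its call begins: read the wrist's pose just before it. get_calibration takes no time and is no camera call.
- bot.job_done(): hands the job in; it is judged then, once.
Trained networks look in the newest picture that a camera, given by its name, has taken for a name from the list of things; names that differ only in an ending like _2 or _b are one class to them, and where a whole thing is asked for, a point or a joint stands for the part that bears it (a point fixed in the world has none). Each returns a list of dicts, best first, with "score" (0 to 1); they miss things now and then, are a little off and sometimes report something else, mostly with a low value. They report only what shows in the picture. A call takes as long as a camera call.
- bot.look_for(camera, thing): "extent" ([centre column, centre row, width, height] in pixels, round what is visible of it).
- bot.outline_of(camera, thing): "region" (400x640 bool, what is visible of it) and "extent" ([centre column, centre row, width, height] in pixels, round what is visible of it).
The state is a dict: "clock": time; "joint_pos": joint angles; "joint_vel": joint speeds; "tau": joint torques, N m; "eef_pos": TCP position; "tool_rot": TCP orientation; "ft_force": force on the tool from outside, world axes, zero at the start; "ft_torque": the same for the moment, N m; "grip_width": finger opening in m; "grasp_force": force on a finger pad.
Only numpy, scipy, OpenCV 4.12 (cv2) and the standard library are available. Lean on these libraries where they do the work, as an engineer would, in place of code of your own. Each camera call takes 0.05 s, during which the arm holds its last target. There are 200 camera calls.

### The job

Two of the five slotted metal press weights standing on edge in the wire rack are no good: one has a horn of its fork broken off, the other is too short. Put both bad ones in the steel bowl, and load any one of the three sound weights on the wooden press: lying flat, slid sideways through its slot onto the stem below the black knob, and let down over the collar until it rests flat on the board. Leave the other two sound weights standing in the rack and the spoon and shaker where they are.

Things in the scene. Friction and masses are not known exactly. Their poses are not given: they have to be found in the camera images.
- weight_a: sound weight: dark steel fork-shaped plate 140 x 14 x 58 mm (x, y, z), 0.36 kg. Origin = middle of plate and of its square eye (27 x 27 mm, open along y). x along the length to the open end, y through the thickness, z across (up in the rack). Solid from x -70 to -13.5 mm; a slot 17 mm wide in z runs from the eye out at x = +70 between two horns. Faces alike. Centre of mass about x = -9 mm
- weight_b: a second sound weight, the same as weight_a
- weight_c: a third sound weight, the same as weight_a
- weight_broken: bad weight: as weight_a, but its +z horn (the upper one as it stands in the rack) is broken off at x = +26 mm; same frame, 0.31 kg
- weight_short: bad weight: as weight_a, but only 102 mm long (x -52 to +50 mm), same width, thickness, eye, slot and frame; 0.27 kg
- rack: fixed rack: wooden base 118 x 222 x 16 mm, origin centre of underside. Five places at y = -78, -39, 0, 39, 78 mm, in any order; weights stand on the base on their long edges, along x, open ends to +x, tops at z = 74 mm, 25 mm free between neighbours. Inverted-U wires at x = -44 and +44 mm, up to z = 48 mm, keep them upright with 2 mm play each side
- press: fixed wooden press, 146 x 104 mm, on a drip tray 172 x 132 mm; origin centre of underside. Walls 60 mm high; board inside them (122 x 78 mm), top at z = 74 mm. From its middle rises a steel stem, diameter 14 mm, with a bevelled round collar at the foot (diameter 24, height 6 mm) and a black knob (diameter 31 mm) from 31 to 47 mm above the board
- stem_foot (a point): point on the stem's axis at the level of the board's top, where the collar begins; a weight at home has its eye round the collar and its origin 7 mm above this point
- bowl: loose steel bowl, 267 mm wide, 84 mm high; origin at the centre of its underside, z up; the inside floor is about 130 mm wide, 2 mm above the underside
- spoon: bystander: steel measuring spoon, 125 x 43 x 14 mm, near the table's front edge between rack and bowl; the table behind it, 40 to 140 mm farther from the robot, is bare (table top at z = 0)
- shaker: bystander: grey flour shaker, 72 mm wide, 88 mm high, right of the press

How it is judged:
At the end, for the whole second after the job is handed in: Both bad weights at rest inside the upright bowl (within 100 mm of its axis, below 100 mm). One sound weight at rest flat on the press: eye within 5 mm of the stem axis, origin 3 to 10.5 mm above the board. The other two stand upright (0.2 rad) on the rack's base (horizontal distance between each of weight_broken, weight_short and bowl below 0.1 m and z of weight_broken in the frame of bowl between 0 and 0.1 m and linear speed of each of weight_broken, weight_short below 0.03 m/s and z of weight_short in the frame of bowl between 0 and 0.1 m and angle between bowl's own z axis and vertical below 0.15 rad and ((horizontal distance between weight_a and stem_foot below 0.005 m and angle between the y axis of weight_a and the z axis of press, either way round below 0.06 rad and z of weight_a in the frame of stem_foot between 0.003 and 0.0105 m and linear speed of each of weight_a, weight_b, weight_c below 0.02 m/s and angle between each of weight_b, weight_c's own z axis and vertical below 0.2 rad and z of weight_b in the frame of rack between 0.038 and 0.052 m and horizontal distance between each of weight_b, weight_c and rack below 0.1 m and z of weight_c in the frame of rack between 0.038 and 0.052 m) or (horizontal distance between weight_b and stem_foot below 0.005 m and angle between the y axis of weight_b and the z axis of press, either way round below 0.06 rad and z of weight_b in the frame of stem_foot between 0.003 and 0.0105 m and linear speed of each of weight_b, weight_a, weight_c below 0.02 m/s and angle between each of weight_a, weight_c's own z axis and vertical below 0.2 rad and z of weight_a in the frame of rack between 0.038 and 0.052 m and horizontal distance between each of weight_a, weight_c and rack below 0.1 m and z of weight_c in the frame of rack between 0.038 and 0.052 m) or (horizontal distance between weight_c and stem_foot below 0.005 m and angle between the y axis of weight_c and the z axis of press, either way round below 0.06 rad and z of weight_c in the frame of stem_foot between 0.003 and 0.0105 m and linear speed of each of weight_c, weight_a, weight_b below 0.02 m/s and angle between each of weight_a, weight_b's own z axis and vertical below 0.2 rad and z of weight_a in the frame of rack between 0.038 and 0.052 m and horizontal distance between each of weight_a, weight_b and rack below 0.1 m and z of weight_b in the frame of rack between 0.038 and 0.052 m))); the robot touches nothing.
It fails at once if the spoon is pushed more than 40 mm from its place (distance of spoon from where it was at the start of the episode above 0.04 m).
It fails at once if the shaker is pushed more than 40 mm from its place (distance of shaker from where it was at the start of the episode above 0.04 m).
It fails at once if the steel bowl is tipped over (angle between bowl's own z axis and vertical above 0.6 rad).
It also fails if it takes over 72 s, if anything falls off the work surface, if the arm or the gripper's body presses on something with over 40 N, if the wrist force passes 120 N, or if a joint passes its speed limit or range.

## Working session

There is one attempt and no reset: what is moved stays moved. The work goes in short steps, Python scripts to look and compute and a tool call to move; the robot and the scene stay as the last step left them, time stands still between calls to the robot, and variables do not carry over. Pictures are saved under pics/ and viewed, at most 10 in all, crops included, and the job is handed in when it is done.

Besides the shell and the picture viewer there is one more tool, called after "Request:" by a JSON object that holds its "method" and its "body", one argument or row to a line. drive_tool: Moves the arm, as the interface text tells. Its arguments: {"type":"object","properties":{"rows":{"type":"array","items":{"type":"object","properties":{"dx":{"type":"number"},"dy":{"type":"number"},"dz":{"type":"number"},"wx":{"type":"number"},"wy":{"type":"number"},"wz":{"type":"number"},"hand":{"type":"number"}}}}},"required":["rows"]}

```bash
mkdir -p pics
python3 - <<'E'
from workcell import bot
import cv2,numpy as np
for n in ["side","top","wrist"]:
    im=bot.camera(n); cv2.imwrite(f"pics/{n}0.png",im[:,:,::-1])
    c=bot.get_calibration(n); print(n,{k:np.round(v,4).tolist() if not isinstance(v,str) else v for k,v in c.items()})
    for t in ["weight_a","weight_broken","weight_short","rack","press","bowl","spoon","shaker"]:
        print(t,[(round(r["score"],2),np.round(r["extent"]).astype(int).tolist()) for r in bot.look_for(n,t)[:6]])
o=bot.get_obs();print({k:np.round(v,3).tolist() for k,v in o.items()}, bot.tip_extent)
E
```

```text
side {'vfov': 56.2298, 'cx': 321.1984, 'cy': 203.299, 'origin': [0.2879, 0.6415, 0.6306], 'rotation': [-0.079, 0.4186, 0.8858, -0.1842]}
weight_a [(0.77, [324, 311, 76, 46]), (0.76, [335, 296, 73, 39]), (0.63, [318, 331, 80, 43]), (0.31, [336, 276, 55, 32])]
weight_broken [(0.88, [311, 355, 78, 40])]
weight_short [(0.83, [338, 278, 52, 29]), (0.44, [404, 171, 101, 66]), (0.24, [320, 334, 98, 111])]
rack [(0.79, [320, 335, 97, 109])]
press [(0.57, [285, 189, 84, 68])]
bowl [(0.77, [404, 171, 101, 66])]
spoon [(0.75, [396, 245, 24, 40]), (0.23, [284, 190, 80, 66])]
shaker [(0.56, [351, 149, 24, 35])]
top {'vfov': 45.0405, 'cx': 314.7319, 'cy': 194.2136, 'origin': [0.2685, 0.0264, 1.3814], 'rotation': [-0.076, 0.0649, 0.7061, -0.701]}
weight_a [(0.95, [237, 231, 11, 47]), (0.72, [250, 235, 14, 54])]
weight_broken [(0.9, [208, 236, 13, 50])]
weight_short [(0.6, [263, 229, 14, 42])]
rack [(0.97, [238, 235, 81, 43])]
press [(0.93, [347, 152, 48, 59]), (0.35, [434, 175, 31, 32])]
bowl [(0.59, [420, 237, 100, 99])]
spoon [(0.74, [332, 256, 38, 14]), (0.64, [239, 234, 78, 41])]
shaker [(0.58, [434, 176, 33, 31])]
wrist {'vfov': 62.7653, 'cx': 317.5633, 'cy': 195.9508, 'mount': [[0.0002, 0.9595, 0.2817, 0.0711], [1.0, -0.0, -0.0006, -0.0002], [-0.0006, 0.2817, -0.9595, -0.1313], [0.0, 0.0, 0.0, 1.0]]}
weight_a [(0.59, [249, 355, 19, 9])]
weight_broken [(0.57, [277, 344, 18, 13])]
weight_short []
rack [(0.6, [266, 346, 79, 35])]
press []
bowl []
spoon []
shaker []
{'clock': 1.35, 'joint_pos': [1.236, 0.241, 0.005, 1.335, 0.0, 1.571], 'joint_vel': [0.0, 0.0, -0.001, 0.0, 0.0, -0.002], 'tau': [-0.001, -37.221, 25.269, 0.001, 0.0, -0.0], 'eef_pos': [0.164, 0.472, 0.242], 'tool_rot': [0.167, 0.986, 0.0, 0.0], 'ft_force': [-0.809, -0.443, -0.261], 'ft_torque': [0.021, 0.009, 0.02], 'grasp_force': 0.0, 'grip_width': 0.085} 0.011
```

Run:
```python
import cv2,numpy as np
t=cv2.imread("pics/top0.png")[110:300,180:490]
s=cv2.imread("pics/side0.png")[120:390,240:470]
cv2.imwrite("pics/ct.png",cv2.resize(t,None,fx=2.5,fy=2.5,interpolation=cv2.INTER_CUBIC))
a=cv2.resize(s,None,fx=1.9,fy=1.9,interpolation=cv2.INTER_CUBIC)
w=cv2.resize(cv2.imread("pics/wrist0.png"),(350,219))
c=np.zeros((a.shape[0],a.shape[1]+350,3),np.uint8);c[:,:a.shape[1]]=a;c[:219,a.shape[1]:]=w
print(c.shape);cv2.imwrite("pics/cs.png",c)
```

```text
(513, 787, 3)
```

View pics/ct.png

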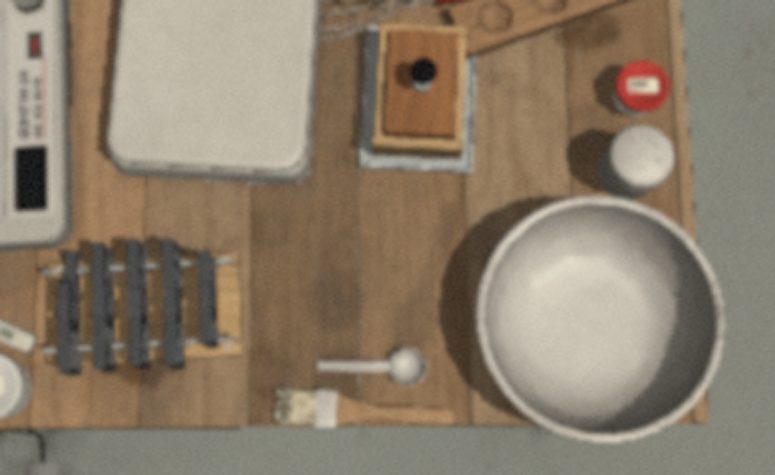

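View pics/cs.png

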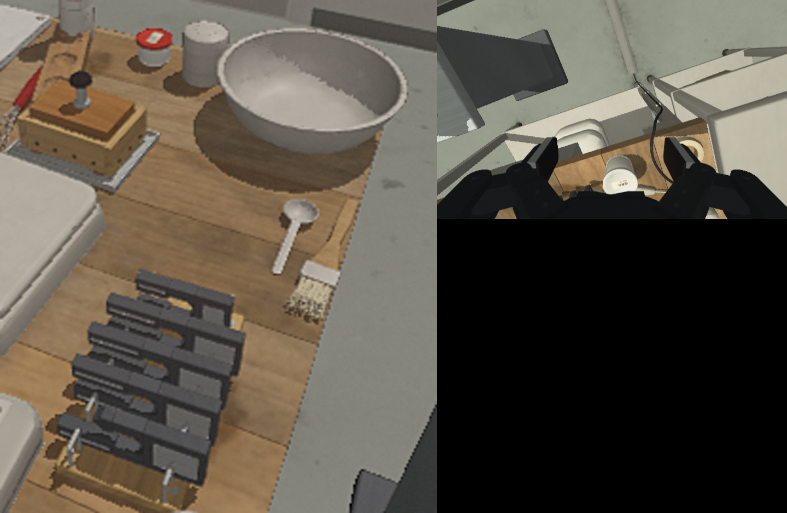

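```bash
cat > h.py <<'E'
from workcell import bot
import numpy as np, cv2
from scipy.spatial.transform import Rotation as R
from scipy.optimize import least_squares
def cam(n,obs=None):
    c=bot.get_calibration(n); f=200/np.tan(np.radians(c["vfov"])/2)
    if n=="wrist":
        m=np.array(c["mount"]); o=obs or bot.get_obs(); Rt=R.from_quat(o["tool_rot"]).as_matrix()
        Rc=Rt@m[:3,:3]; p=np.array(o["eef_pos"])+Rt@m[:3,3]
    else: Rc=R.from_quat(c["rotation"]).as_matrix() if np.size(c["rotation"])==4 else np.array(c["rotation"]); p=np.array(c["origin"])
    return f,c["cx"],c["cy"],Rc,p
def ray(C,u,v):
    f,cx,cy,Rc,p=C; d=Rc@np.array([(u-cx)/f,-(v-cy)/f,-1]); return p,d/np.linalg.norm(d)
def onz(C,u,v,z):
    p,d=ray(C,u,v); return p+d*(z-p[2])/d[2]
def proj(C,X):
    f,cx,cy,Rc,p=C; q=Rc.T@(np.asarray(X)-p); return np.array([cx-f*q[0]/q[2],cy+f*q[1]/q[2]])
def tri(rays):
    A=sum(np.eye(3)-np.outer(d,d) for p,d in rays); b=sum((np.eye(3)-np.outer(d,d))@p for p,d in rays); return np.linalg.solve(A,b)
def shot(n,name=None):
    o=bot.get_obs(); im=bot.camera(n)
    if name: cv2.imwrite(f"pics/{name}.png",im[:,:,::-1])
    return im,cam(n,o),o
E
python3 - <<'E'
from h import *
np.set_printoptions(precision=4,suppress=True)
T=cam("top");S=cam("side")
f=lambda x,y:(180+x/2.5,110+y/2.5)   # crop->top
g=lambda x,y:(240+x/1.9,120+y/1.9)
P=lambda x,y,z:onz(T,*f(x,y),z)
print("weights tops ends (front,back)")
for n,b,t in [("1",(67,372),(67,250)),("2",(103,369),(98,240)),("3",(138,368),(133,240)),("4",(174,366),(170,240)),("5",(208,346),(206,250))]:
    print(n,P(*b,.074),P(*t,.074))
print("knob",P(425,69,.121),tri([ray(T,*f(425,69)),ray(S,*g(81,79))]))
for c in [(385,132),(452,137),(388,27),(464,27)]: print("board/wall",P(*c,.074))
print("bowl rim",[P(*c,.084) for c in [(478,320),(723,320),(600,197),(600,440)]])
print("spoon",P(405,365,0.01),P(318,366,.005), "shaker",P(640,155,.088))
print("rackbase",P(38,354,.016),P(240,354,.016),P(240,260,.016))
E
```

```text
weights tops ends (front,back)
1 [0.3576 0.339  0.074 ] [0.4913 0.3442 0.074 ]
2 [0.3606 0.3001 0.074 ] [0.5023 0.3103 0.074 ]
3 [0.3614 0.2622 0.074 ] [0.5019 0.2715 0.074 ]
4 [0.3633 0.2232 0.074 ] [0.5016 0.2306 0.074 ]
5 [0.3846 0.1868 0.074 ] [0.49   0.1906 0.074 ]
knob [ 0.6802 -0.0515  0.121 ] [ 0.6827 -0.0525  0.1101]
board/wall [ 0.6224 -0.0082  0.074 ]
board/wall [ 0.6158 -0.083   0.074 ]
board/wall [ 0.7461 -0.0133  0.074 ]
board/wall [ 0.7451 -0.0998  0.074 ]
bowl rim [array([ 0.4095, -0.1051,  0.084 ]), array([ 0.4076, -0.3673,  0.084 ]), array([ 0.5436, -0.2425,  0.084 ]), array([ 0.2819, -0.2297,  0.084 ])]
spoon [ 0.3672 -0.0288  0.01  ] [0.3672 0.0698 0.005 ] shaker [ 0.5896 -0.2878  0.088 ]
rackbase [0.3821 0.3867 0.016 ] [0.3805 0.1575 0.016 ] [0.4879 0.1586 0.016 ]
```

Request:
{"method": "drive_tool", "body": {
  "rows": [
    {"dx": -7.1, "dy": -1.8, "dz": -0.6, "wz": -4.4, "hand": 85},
    {"dx": -7.1, "dy": -1.8, "dz": -0.6, "wz": -4.4, "hand": 85},
    {"dx": -7.1, "dy": -1.8, "dz": -0.6, "wz": -4.4, "hand": 85},
    {"dx": -7.1, "dy": -1.8, "dz": -0.6, "wz": -4.4, "hand": 85},
    {"dx": -7.1, "dy": -1.8, "dz": -0.6, "wz": -4.4, "hand": 85},
    {"dx": -7.1, "dy": -1.8, "dz": -0.6, "wz": -4.4, "hand": 85},
    {"dx": -7.1, "dy": -1.8, "dz": -0.6, "wz": -4.4, "hand": 85},
    {"dx": -7.1, "dy": -1.8, "dz": -0.6, "wz": -4.4, "hand": 85},
    {"dx": -7.1, "dy": -1.8, "dz": -0.6, "wz": -4.4, "hand": 85},
    {"dx": -7.1, "dy": -1.8, "dz": -0.6, "wz": -4.4, "hand": 85},
    {"dx": -7.1, "dy": -1.8, "dz": -0.6, "wz": -4.4, "hand": 85},
    {"dx": -7.1, "dy": -1.8, "dz": -0.6, "wz": -4.4, "hand": 85}
  ]
}}

```text
invalid input at $.rows[0]: expected keys dx, dy, dz, wx, wy, wz, hand
```

Run:
```python
from h import *
np.set_printoptions(precision=4,suppress=True)
im,C,o=shot("wrist","w1"); print(o["clock"],o["joint_pos"],o["eef_pos"],R.from_quat(o["tool_rot"]).as_matrix()[:,0])
for t in ["weight_a","weight_broken","weight_short"]:
  for r in bot.outline_of("wrist",t)[:5]:
    m=r["region"].astype(np.uint8); c=max(cv2.findContours(m,0,2)[0],key=cv2.contourArea)
    print(t,round(r["score"],2),np.round(r["extent"]),cv2.minAreaRect(c))
```

```text
1.35 [1.236  0.2406 0.005  1.3352 0.     1.5708] [0.1643 0.4723 0.2423] [-0.9445  0.3286  0.    ]
weight_a 0.7 [250. 356.  17.  12.] ((248.5, 353.5), (11.0, 13.0), 90.0)
weight_broken 0.46 [276. 343.  18.  14.] ((276.0, 342.5), (11.0, 16.0), 90.0)
weight_short 0.64 [279. 345.  16.  14.] ((276.5, 343.0), (10.0, 15.0), 90.0)
```

View pics/w1.png

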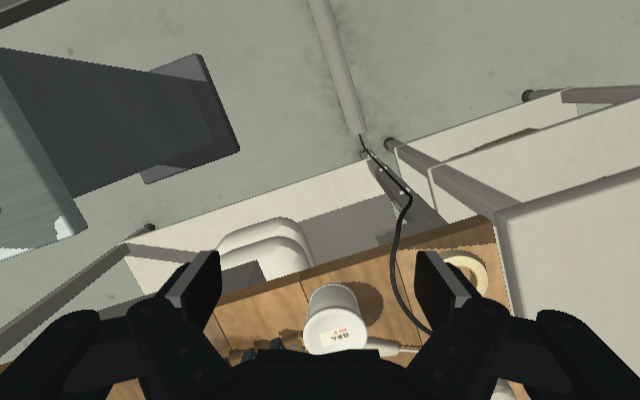

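Request:
{"method": "drive_tool", "body": {
  "rows": [
    {"dx": -7.1, "dy": -1.8, "dz": -0.6, "wx": 0, "wy": 0, "wz": -4.4, "hand": 85},
    {"dx": -7.1, "dy": -1.8, "dz": -0.6, "wx": 0, "wy": 0, "wz": -4.4, "hand": 85},
    {"dx": -7.1, "dy": -1.8, "dz": -0.6, "wx": 0, "wy": 0, "wz": -4.4, "hand": 85},
    {"dx": -7.1, "dy": -1.8, "dz": -0.6, "wx": 0, "wy": 0, "wz": -4.4, "hand": 85},
    {"dx": -7.1, "dy": -1.8, "dz": -0.6, "wx": 0, "wy": 0, "wz": -4.4, "hand": 85},
    {"dx": -7.1, "dy": -1.8, "dz": -0.6, "wx": 0, "wy": 0, "wz": -4.4, "hand": 85},
    {"dx": -7.1, "dy": -1.8, "dz": -0.6, "wx": 0, "wy": 0, "wz": -4.4, "hand": 85},
    {"dx": -7.1, "dy": -1.8, "dz": -0.6, "wx": 0, "wy": 0, "wz": -4.4, "hand": 85},
    {"dx": -7.1, "dy": -1.8, "dz": -0.6, "wx": 0, "wy": 0, "wz": -4.4, "hand": 85},
    {"dx": -7.1, "dy": -1.8, "dz": -0.6, "wx": 0, "wy": 0, "wz": -4.4, "hand": 85},
    {"dx": -7.1, "dy": -1.8, "dz": -0.6, "wx": 0, "wy": 0, "wz": -4.4, "hand": 85},
    {"dx": -7.1, "dy": -1.8, "dz": -0.6, "wx": 0, "wy": 0, "wz": -4.4, "hand": 85}
  ]
}}

```text
clock: 2.75
eef_pos: [0.4689, 0.2714, 0.2723]
tool_rot: [-0.026, 1.0, 0.0, -0.0]
ft_force: [0.2, -0.1, -0.1]
grip_width: 0.0852
grasp_force: 0.0
```

```bash
cat > look.py <<'E'
from h import *
import sys
np.set_printoptions(precision=4,suppress=True)
im,C,o=shot("wrist",sys.argv[1]); print(o["clock"],o["joint_pos"],o["eef_pos"],R.from_quat(o["tool_rot"]).as_matrix()[:,0])
for t in ["weight_a","weight_broken","weight_short"]:
  for r in bot.outline_of("wrist",t)[:5]:
    m=r["region"].astype(np.uint8); c=max(cv2.findContours(m,0,2)[0],key=cv2.contourArea)
    print(t,round(r["score"],2),np.round(r["extent"]),cv2.minAreaRect(c))
E
python3 look.py w2
```

```text
2.75 [0.5247 0.3151 0.1833 1.4394 0.0002 0.4734] [0.4689 0.2714 0.2723] [-0.9987 -0.0512  0.0004]
weight_a 0.88 [357. 133.  26. 143.] ((355.1812438964844, 132.36521911621094), (20.634212493896484, 141.3355255126953), 2.02136492729187)
weight_a 0.79 [321. 133.  15. 144.] ((319.5, 134.0), (142.0, 15.0), 90.0)
weight_a 0.66 [282. 134.  24. 142.] ((281.99591064453125, 132.38905334472656), (141.49560546875, 20.319400787353516), 87.87889862060547)
weight_broken 0.6 [394. 128.  35. 134.] ((392.7279357910156, 126.6698989868164), (25.175683975219727, 131.7124481201172), 3.012787342071533)
weight_broken 0.31 [248. 136.  38. 104.] ((246.220703125, 136.64828491210938), (102.64422607421875, 24.913644790649414), 85.2363510131836)
weight_short 0.92 [246. 137.  36. 102.] ((245.74996948242188, 136.6865692138672), (102.83181762695312, 24.478801727294922), 86.58341979980469)
```

View pics/w2.png

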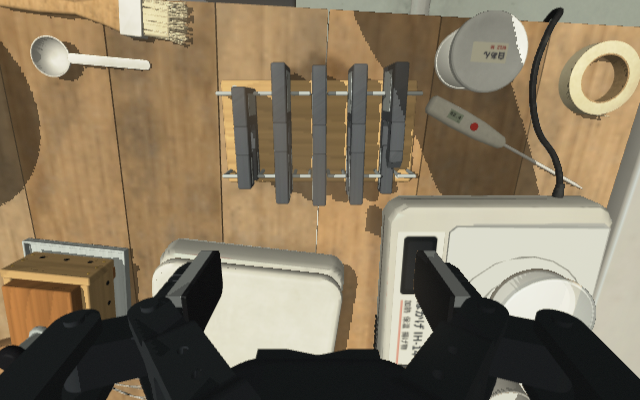

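Run:
```python
from h import *
np.set_printoptions(precision=4,suppress=True)
o=bot.get_obs();C=cam("wrist",o)
Rt=R.from_quat(o["tool_rot"]).as_matrix();p=np.array(o["eef_pos"])
regs={}
for t in ["weight_a","weight_broken","weight_short"]:
  for r in bot.outline_of("wrist",t)[:5]:
    e=r["extent"]
    if r["score"]<.5: continue
    m=r["region"]; v0=e[1]-e[3]/2; v1=e[1]+e[3]/2
    out=[]
    for v in np.linspace(v0+12,v0+90,5).astype(int):
        cs=np.flatnonzero(m[v]); 
        if len(cs)==0: continue
        L=onz(C,cs[0]-.5,v,.074);Rr=onz(C,cs[-1]+.5,v,.074)
        out.append((L,Rr))
    print(t,e.round(1) if hasattr(e,'round') else e,"front x",onz(C,e[0],v0,.074)[0])
    for L,Rr in out: print("   x %.4f  yR %.4f yL %.4f w %.1fmm"%(L[0],L[1],Rr[1],1e3*(Rr[1]-L[1])))
```

```text
weight_a [357.4, 133.4, 26.4, 143.3] front x 0.36237337143379317
   x 0.3727  yR 0.2945 yL 0.3124 w 17.9mm
   x 0.3907  yR 0.2949 yL 0.3141 w 19.2mm
   x 0.4084  yR 0.2962 yL 0.3148 w 18.5mm
   x 0.4275  yR 0.2977 yL 0.3165 w 18.8mm
   x 0.4465  yR 0.2971 yL 0.3173 w 20.1mm
weight_a [321.0, 132.8, 15.3, 144.4] front x 0.3631124258120836
   x 0.3736  yR 0.2605 yL 0.2746 w 14.1mm
   x 0.3915  yR 0.2613 yL 0.2757 w 14.4mm
   x 0.4092  yR 0.2621 yL 0.2767 w 14.6mm
   x 0.4283  yR 0.2630 yL 0.2769 w 13.9mm
   x 0.4471  yR 0.2639 yL 0.2779 w 14.1mm
weight_a [281.8, 134.0, 23.8, 141.7] front x 0.36720308776303884
   x 0.3782  yR 0.2219 yL 0.2398 w 17.9mm
   x 0.3953  yR 0.2230 yL 0.2413 w 18.2mm
   x 0.4139  yR 0.2242 yL 0.2418 w 17.6mm
   x 0.4323  yR 0.2235 yL 0.2433 w 19.8mm
   x 0.4521  yR 0.2257 yL 0.2438 w 18.1mm
weight_broken [393.6, 127.8, 35.0, 133.8] front x 0.35990877640734154
   x 0.3701  yR 0.3274 yL 0.3519 w 24.5mm
   x 0.3879  yR 0.3322 yL 0.3523 w 20.1mm
   x 0.4057  yR 0.3293 yL 0.3536 w 24.3mm
   x 0.4249  yR 0.3303 yL 0.3550 w 24.7mm
   x 0.4437  yR 0.3312 yL 0.3554 w 24.1mm
weight_short [246.2, 137.0, 35.6, 101.6] front x 0.38943060437704724
   x 0.4010  yR 0.1846 yL 0.2077 w 23.1mm
   x 0.4188  yR 0.1852 yL 0.2086 w 23.5mm
   x 0.4382  yR 0.1857 yL 0.2096 w 23.9mm
   x 0.4571  yR 0.1873 yL 0.2106 w 23.2mm
   x 0.4779  yR 0.1880 yL 0.2096 w 21.6mm
```

Request:
{"method": "drive_tool", "body": {
  "rows": [
    {"dx": 1.22, "dy": -1.52, "dz": 2.0, "wx": 0, "wy": 0, "wz": 0, "hand": 27},
    {"dx": 1.22, "dy": -1.52, "dz": 2.6, "wx": 0, "wy": 0, "wz": 0, "hand": 27},
    {"dx": 1.22, "dy": -1.52, "dz": 2.8, "wx": 0, "wy": 0, "wz": 0, "hand": 27},
    {"dx": 1.22, "dy": -1.52, "dz": 2.8, "wx": 0, "wy": 0, "wz": 0, "hand": 27},
    {"dx": 1.22, "dy": -1.52, "dz": 3.5, "wx": 0, "wy": 0, "wz": 0, "hand": 27},
    {"dx": 1.22, "dy": -1.52, "dz": 4.27, "wx": 0, "wy": 0, "wz": 0, "hand": 27},
    {"dx": 1.22, "dy": -1.52, "dz": 4.27, "wx": 0, "wy": 0, "wz": 0, "hand": 27},
    {"dx": 1.22, "dy": -1.52, "dz": 4.27, "wx": 0, "wy": 0, "wz": 0, "hand": 0},
    {"dx": 1.22, "dy": -1.52, "dz": 4.27, "wx": 0, "wy": 0, "wz": 0, "hand": 0},
    {"dx": 1.22, "dy": -1.52, "dz": 4.27, "wx": 0, "wy": 0, "wz": 0, "hand": 0},
    {"dx": 1.22, "dy": -1.52, "dz": 4.27, "wx": 0, "wy": 0, "wz": 0, "hand": 0},
    {"dx": 1.22, "dy": -1.52, "dz": 4.27, "wx": 0, "wy": 0, "wz": 0, "hand": 0},
    {"dx": 1.22, "dy": -1.52, "dz": 3.6, "wx": 0, "wy": 0, "wz": 0, "hand": 0},
    {"dx": 1.22, "dy": -1.52, "dz": 2.8, "wx": 0, "wy": 0, "wz": 0, "hand": 0},
    {"dx": 1.22, "dy": -1.52, "dz": 2.0, "wx": 0, "wy": 0, "wz": 0, "hand": 0},
    {"dx": 1.22, "dy": -1.52, "dz": 1.4, "wx": 0, "wy": 0, "wz": 0, "hand": 0},
    {"dx": 1.22, "dy": -1.52, "dz": 1.4, "wx": 0, "wy": 0, "wz": 0, "hand": 0}
  ]
}}

```text
clock: 4.8
eef_pos: [0.4157, 0.193, 0.2073]
tool_rot: [-0.025, 1.0, 0.002, 0.005]
ft_force: [1.0, 0.2, -1.3]
grip_width: 0.013
grasp_force: 60.4
```

Request:
{"method": "drive_tool", "body": {
  "rows": [
    {"dx": 0.9, "dy": -1.0, "dz": 0, "wx": 0, "wy": 0, "wz": 0, "hand": 0},
    {"dx": 0.9, "dy": -2.0, "dz": 0, "wx": 0, "wy": 0, "wz": 0, "hand": 0},
    {"dx": 0.9, "dy": -3.0, "dz": 0, "wx": 0, "wy": 0, "wz": 0, "hand": 0},
    {"dx": 0.9, "dy": -4.0, "dz": 0, "wx": 0, "wy": 0, "wz": 0, "hand": 0},
    {"dx": 0.9, "dy": -5.0, "dz": 0, "wx": 0, "wy": 0, "wz": 0, "hand": 0},
    {"dx": 0.9, "dy": -6.0, "dz": 0, "wx": 0, "wy": 0, "wz": 0, "hand": 0},
    {"dx": 0.9, "dy": -7.0, "dz": 0, "wx": 0, "wy": 0, "wz": 0, "hand": 0},
    {"dx": 0.9, "dy": -8.0, "dz": 0, "wx": 0, "wy": 0, "wz": 0, "hand": 0},
    {"dx": 0.9, "dy": -8.7, "dz": 0, "wx": 0, "wy": 0, "wz": 0, "hand": 0},
    {"dx": 0.9, "dy": -9.03, "dz": 0, "wx": 0, "wy": 0, "wz": 0, "hand": 0},
    {"dx": 0.9, "dy": -9.03, "dz": 0, "wx": 0, "wy": 0, "wz": 0, "hand": 0},
    {"dx": 0.9, "dy": -9.03, "dz": 1.0, "wx": 0, "wy": 0, "wz": 0, "hand": 0},
    {"dx": 0.9, "dy": -9.03, "dz": 1.9, "wx": 0, "wy": 0, "wz": 0, "hand": 0},
    {"dx": 0.9, "dy": -9.03, "dz": 2.7, "wx": 0, "wy": 0, "wz": 0, "hand": 0},
    {"dx": 0.9, "dy": -9.03, "dz": 2.88, "wx": 0, "wy": 0, "wz": 0, "hand": 0},
    {"dx": 0.9, "dy": -9.03, "dz": 2.88, "wx": 0, "wy": 0, "wz": 0, "hand": 0},
    {"dx": 0.9, "dy": -9.03, "dz": 2.88, "wx": 0, "wy": 0, "wz": 0, "hand": 45},
    {"dx": 0.9, "dy": -9.03, "dz": 2.88, "wx": 0, "wy": 0, "wz": 0, "hand": 45},
    {"dx": 0.9, "dy": -9.03, "dz": 2.88, "wx": 0, "wy": 0, "wz": 0, "hand": 45}
  ]
}}

```text
clock: 6.7
eef_pos: [0.3919, -0.2625, 0.0606]
tool_rot: [-0.025, 1.0, -0.001, 0.002]
ft_force: [0.3, -0.0, 0.4]
grip_width: 0.0448
grasp_force: 0.0
```

Request:
{"method": "drive_tool", "body": {
  "rows": [
    {"dx": 0, "dy": 0, "dz": -1.0, "wx": 0, "wy": 0, "wz": 0, "hand": 45},
    {"dx": 0, "dy": 0, "dz": -2.0, "wx": 0, "wy": 0, "wz": 0, "hand": 27},
    {"dx": -0.2, "dy": 1, "dz": -2.6, "wx": 0, "wy": 0, "wz": 0, "hand": 27},
    {"dx": -0.3, "dy": 2, "dz": -2.6, "wx": 0, "wy": 0, "wz": 0, "hand": 27},
    {"dx": -0.4, "dy": 3, "dz": -2.6, "wx": 0, "wy": 0, "wz": 0, "hand": 27},
    {"dx": -0.5, "dy": 4, "dz": -2.6, "wx": 0, "wy": 0, "wz": 0, "hand": 27},
    {"dx": -0.6, "dy": 5, "dz": -2.6, "wx": 0, "wy": 0, "wz": 0, "hand": 27},
    {"dx": -0.7, "dy": 6, "dz": -2.6, "wx": 0, "wy": 0, "wz": 0, "hand": 27},
    {"dx": -0.8, "dy": 7, "dz": -2.6, "wx": 0, "wy": 0, "wz": 0, "hand": 27},
    {"dx": -0.9, "dy": 8, "dz": -2.6, "wx": 0, "wy": 0, "wz": 0, "hand": 27},
    {"dx": -1.0, "dy": 9, "dz": -2.6, "wx": 0, "wy": 0, "wz": 0, "hand": 27},
    {"dx": -1.03, "dy": 10, "dz": -2.6, "wx": 0, "wy": 0, "wz": 0, "hand": 27},
    {"dx": -1.03, "dy": 11, "dz": -2.6, "wx": 0, "wy": 0, "wz": 0, "hand": 27},
    {"dx": -1.03, "dy": 11.8, "dz": -2.6, "wx": 0, "wy": 0, "wz": 0, "hand": 27},
    {"dx": -1.03, "dy": 12.13, "dz": -2.0, "wx": 0, "wy": 0, "wz": 0, "hand": 27},
    {"dx": -1.03, "dy": 12.13, "dz": -1.4, "wx": 0, "wy": 0, "wz": 0, "hand": 27},
    {"dx": -1.03, "dy": 12.13, "dz": -1.3, "wx": 0, "wy": 0, "wz": 0, "hand": 27},
    {"dx": -1.03, "dy": 12.13, "dz": -1.3, "wx": 0, "wy": 0, "wz": 0, "hand": 27}
  ]
}}

```text
clock: 8.5
eef_pos: [0.4113, 0.3463, 0.1234]
tool_rot: [-0.024, 1.0, -0.0, -0.001]
ft_force: [-0.3, 0.2, 0.2]
grip_width: 0.027
grasp_force: 0.0
```

```bash
python3 look.py w3|head -1
python3 - <<'E'
from h import *
a=cv2.imread("pics/w3.png");
b=bot.camera("side")[:,:,::-1][120:270,240:470]
a[:150,640-230:]=b
cv2.imwrite("pics/w3c.png",a)
E
```

```text
8.5 [ 0.6999  0.3952 -0.0992  1.0778 -0.      0.6509] [0.4113 0.3463 0.1234] [-0.9988 -0.0489  0.0011]
```

View pics/w3c.png

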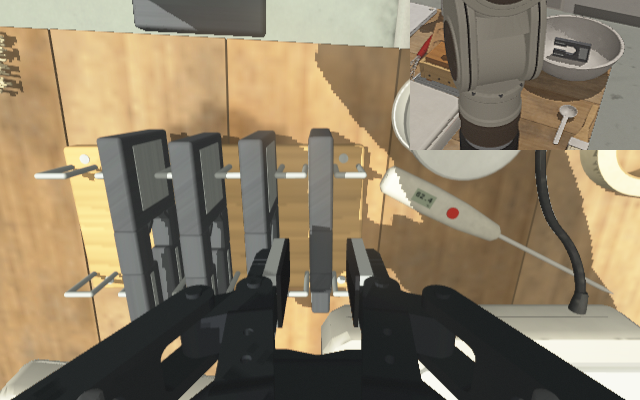

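Request:
{"method": "drive_tool", "body": {
  "rows": [
    {"dx": 0, "dy": 0, "dz": 0.7, "wx": 0, "wy": 0, "wz": 0, "hand": 27},
    {"dx": 0, "dy": 0, "dz": 1.28, "wx": 0, "wy": 0, "wz": 0, "hand": 27},
    {"dx": 0, "dy": 0, "dz": 1.28, "wx": 0, "wy": 0, "wz": 0, "hand": 27},
    {"dx": 0, "dy": 0, "dz": 1.28, "wx": 0, "wy": 0, "wz": 0, "hand": 0},
    {"dx": 0, "dy": 0, "dz": 1.28, "wx": 0, "wy": 0, "wz": 0, "hand": 0},
    {"dx": 0, "dy": 0, "dz": 1.28, "wx": 0, "wy": 0, "wz": 0, "hand": 0},
    {"dx": 0, "dy": 0, "dz": 1.28, "wx": 0, "wy": 0, "wz": 0, "hand": 0},
    {"dx": 0, "dy": 0, "dz": 1.28, "wx": 0, "wy": 0, "wz": 0, "hand": 0},
    {"dx": 0, "dy": 0, "dz": 0.6, "wx": 0, "wy": 0, "wz": 0, "hand": 0},
    {"dx": 0, "dy": 0, "dz": -0.3, "wx": 0, "wy": 0, "wz": 0, "hand": 0},
    {"dx": 0, "dy": 0, "dz": -1.2, "wx": 0, "wy": 0, "wz": 0, "hand": 0},
    {"dx": 0, "dy": 0, "dz": -1.8, "wx": 0, "wy": 0, "wz": 0, "hand": 0},
    {"dx": 0, "dy": 0, "dz": -1.8, "wx": 0, "wy": 0, "wz": 0, "hand": 0}
  ]
}}

```text
clock: 10.05
eef_pos: [0.4141, 0.3489, 0.219]
tool_rot: [-0.025, 1.0, 0.004, 0.004]
ft_force: [1.3, 0.2, -2.7]
grip_width: 0.0129
grasp_force: 60.4
```

Request:
{"method": "drive_tool", "body": {
  "rows": [
    {"dx": 0.2, "dy": -1.0, "dz": 0, "wx": 0, "wy": 0, "wz": 0, "hand": 0},
    {"dx": 0.3, "dy": -2.0, "dz": 0, "wx": 0, "wy": 0, "wz": 0, "hand": 0},
    {"dx": 0.4, "dy": -3.0, "dz": 0, "wx": 0, "wy": 0, "wz": 0, "hand": 0},
    {"dx": 0.5, "dy": -4.0, "dz": 0, "wx": 0, "wy": 0, "wz": 0, "hand": 0},
    {"dx": 0.6, "dy": -5.0, "dz": 0, "wx": 0, "wy": 0, "wz": 0, "hand": 0},
    {"dx": 0.7, "dy": -6.0, "dz": 0, "wx": 0, "wy": 0, "wz": 0, "hand": 0},
    {"dx": 0.8, "dy": -7.0, "dz": 0, "wx": 0, "wy": 0, "wz": 0, "hand": 0},
    {"dx": 0.9, "dy": -8.0, "dz": 0, "wx": 0, "wy": 0, "wz": 0, "hand": 0},
    {"dx": 1.0, "dy": -9.0, "dz": 0, "wx": 0, "wy": 0, "wz": 0, "hand": 0},
    {"dx": 1.08, "dy": -10.0, "dz": 0, "wx": 0, "wy": 0, "wz": 0, "hand": 0},
    {"dx": 1.08, "dy": -10.7, "dz": 0, "wx": 0, "wy": 0, "wz": 0, "hand": 0},
    {"dx": 1.08, "dy": -11.0, "dz": 0, "wx": 0, "wy": 0, "wz": 0, "hand": 0},
    {"dx": 1.08, "dy": -11.0, "dz": 0.8, "wx": 0, "wy": 0, "wz": 0, "hand": 0},
    {"dx": 1.08, "dy": -11.0, "dz": 1.6, "wx": 0, "wy": 0, "wz": 0, "hand": 0},
    {"dx": 1.08, "dy": -11.0, "dz": 2.3, "wx": 0, "wy": 0, "wz": 0, "hand": 0},
    {"dx": 1.08, "dy": -11.0, "dz": 2.8, "wx": 0, "wy": 0, "wz": 0, "hand": 0},
    {"dx": 1.08, "dy": -11.0, "dz": 2.8, "wx": 0, "wy": 0, "wz": 0, "hand": 0},
    {"dx": 1.08, "dy": -11.0, "dz": 2.8, "wx": 0, "wy": 0, "wz": 0, "hand": 45},
    {"dx": 1.08, "dy": -11.0, "dz": 2.8, "wx": 0, "wy": 0, "wz": 0, "hand": 45},
    {"dx": 1.08, "dy": -11.0, "dz": 2.8, "wx": 0, "wy": 0, "wz": 0, "hand": 45}
  ]
}}

```text
clock: 12.05
eef_pos: [0.3856, -0.2056, 0.0746]
tool_rot: [-0.025, 1.0, -0.001, 0.001]
ft_force: [0.2, 0.1, 0.5]
grip_width: 0.0453
grasp_force: 0.1
```

Request:
{"method": "drive_tool", "body": {
  "rows": [
    {"dx": 0, "dy": 0, "dz": -1.0, "wx": 0, "wy": 0, "wz": 0, "hand": 60},
    {"dx": 0, "dy": 0, "dz": -2.0, "wx": 0, "wy": 0, "wz": 0, "hand": 60},
    {"dx": -1, "dy": 0.5, "dz": -3, "wx": 0, "wy": 0, "wz": 0, "hand": 60},
    {"dx": -2, "dy": 1, "dz": -3.6, "wx": 0, "wy": 0, "wz": 0, "hand": 60},
    {"dx": -3, "dy": 1.6, "dz": -3.6, "wx": 0, "wy": 0, "wz": 0, "hand": 60},
    {"dx": -4, "dy": 2.2, "dz": -3.6, "wx": 0, "wy": 0, "wz": 0, "hand": 60},
    {"dx": -5, "dy": 2.83, "dz": -3.6, "wx": 0, "wy": 0, "wz": 0, "hand": 60},
    {"dx": -5.55, "dy": 2.83, "dz": -3.6, "wx": 0, "wy": 0, "wz": 0, "hand": 60},
    {"dx": -5.55, "dy": 2.83, "dz": -3.6, "wx": 0, "wy": 0, "wz": 0, "hand": 60},
    {"dx": -5.55, "dy": 2.83, "dz": -3.6, "wx": 0, "wy": 0, "wz": 0, "hand": 60},
    {"dx": -5.55, "dy": 2.83, "dz": -3.6, "wx": 0, "wy": 0, "wz": 0, "hand": 60}
  ]
}}

```text
clock: 13.15
eef_pos: [0.6551, -0.0497, 0.2531]
tool_rot: [-0.025, 1.0, -0.0, -0.0]
ft_force: [-0.4, -0.5, 0.2]
grip_width: 0.0602
grasp_force: 0.0
```

```bash
cat > knob.py <<'E'
from h import *
import sys
np.set_printoptions(precision=4,suppress=True)
im,C,o=shot("wrist",sys.argv[1]); print(o["clock"],o["joint_pos"],o["eef_pos"])
g=im.max(2).copy(); g[250:]=255
m=(g<55).astype(np.uint8)
for c in cv2.findContours(m,0,2)[0]:
    if 300<cv2.contourArea(c)<6000: print(cv2.contourArea(c),cv2.minEnclosingCircle(c),cv2.boundingRect(c))
print([r["extent"] for r in bot.look_for("wrist","press")[:1]],onz(C,320,200,.113))
E
python3 knob.py w4
```

```text
13.15 [-0.0756  0.5693  0.5252  1.5275 -0.0003 -0.1259] [ 0.6551 -0.0497  0.2531]
320.5 ((317.5, 217.5), 16.446983337402344) (302, 207, 32, 26)
664.0 ((616.0, 16.5), 23.690814971923828) (599, 0, 35, 34)
[[320.8, 186.5, 124.5, 159.4]] [ 0.667  -0.0472  0.113 ]
```

View pics/w4.png

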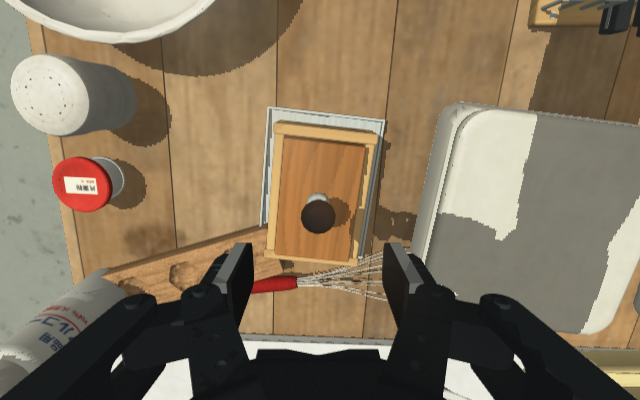

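Run:
```python
from h import *
np.set_printoptions(precision=4,suppress=True)
C=cam("wrist"); im=cv2.imread("pics/w4.png").astype(int)
sub=im[185:245,290:350]
print(sub.max(2)[:,28].tolist()); print(sub.max(2)[32].tolist()); print(sub.max(2)[12].tolist())
print(onz(C,318,217,.113))
o=bot.get_obs();Rt=R.from_quat(o["tool_rot"]).as_matrix()
for z in (.105,.121):
  P=onz(C,318,217,z); print(proj(C,P+[0,.0155,0]),proj(C,P-[.0155,0,0]),proj(C,P+[.0155,0,0]))
T=cam("top")
for nm,I in(("top",bot.camera("top")),):
    s=I[125:150,335:365].max(2); print(s)
```

```text
[175, 174, 174, 174, 172, 172, 171, 148, 133, 148, 173, 187, 191, 171, 119, 72, 64, 65, 64, 64, 62, 63, 64, 64, 63, 63, 62, 61, 60, 59, 57, 58, 57, 56, 54, 54, 53, 53, 52, 51, 52, 50, 49, 48, 48, 46, 43, 41, 86, 149, 175, 176, 177, 178, 180, 181, 181, 183, 184, 183]
[188, 186, 183, 184, 186, 185, 181, 176, 172, 174, 161, 58, 45, 45, 47, 48, 49, 51, 51, 52, 53, 53, 53, 54, 55, 56, 56, 56, 57, 56, 57, 57, 58, 58, 59, 59, 60, 60, 59, 59, 59, 57, 56, 57, 58, 81, 105, 106, 103, 101, 99, 98, 98, 97, 99, 103, 105, 107, 108, 108]
[191, 189, 188, 184, 180, 183, 185, 184, 180, 177, 172, 175, 185, 186, 186, 187, 187, 186, 157, 150, 161, 174, 185, 192, 192, 193, 192, 191, 191, 190, 190, 190, 186, 178, 169, 131, 111, 101, 161, 176, 174, 171, 153, 131, 147, 149, 146, 145, 144, 175, 176, 171, 167, 163, 162, 163, 160, 160, 158, 166]
[ 0.6823 -0.0492  0.113 ]
[335.0251 217.7818] [318.8502 200.7245] [317.1744 232.8052]
[336.0544 217.829 ] [318.9025 199.7241] [317.1252 233.7469]
[[110 125 138 152 163 167 171 178 181 179 182 185 188 187 187 190 189 192
  189 191 190 190 191 194 190 193 191 190 192 191]

[... 2300 characters left out ...]
189 193 193 191 192 193
  192 194 193 194 193 193 193 193 192 192 189 191]
 [143 156 161 170 173 179 181 183 185 187 188 191 189 189 192 194 190 192
  194 192 194 192 194 194 189 190 191 192 195 195]
 [145 157 163 170 177 179 184 185 187 187 188 189 191 191 191 193 189 194
  192 194 192 193 192 195 194 192 191 192 195 191]
 [146 158 165 169 176 179 182 182 187 188 187 189 189 191 191 191 193 193
  192 192 194 194 193 192 192 194 196 192 192 194]
 [150 158 165 170 176 179 180 185 184 189 187 189 190 193 190 189 188 193
  195 193 192 193 192 196 194 193 193 191 194 193]
 [149 159 167 173 176 179 181 186 186 186 191 189 190 193 192 191 192 193
  193 192 194 192 193 194 194 193 191 192 193 190]]
```

Request:
{"method": "drive_tool", "body": {
  "rows": [
    {"dx": 0.8, "dy": 1.0, "dz": 0, "wx": 0, "wy": 0, "wz": 0, "hand": 27},
    {"dx": 1.5, "dy": 2.0, "dz": 0, "wx": 0, "wy": 0, "wz": 0, "hand": 27},
    {"dx": 2.3, "dy": 3.0, "dz": 0, "wx": 0, "wy": 0, "wz": 0, "hand": 27},
    {"dx": 3.1, "dy": 4.0, "dz": 0, "wx": 0, "wy": 0, "wz": 0, "hand": 27},
    {"dx": 3.8, "dy": 5.0, "dz": 0, "wx": 0, "wy": 0, "wz": 0, "hand": 27},
    {"dx": 4.58, "dy": 5.85, "dz": 0.5, "wx": 0, "wy": 0, "wz": 0, "hand": 27},
    {"dx": 4.58, "dy": 5.85, "dz": 1.3, "wx": 0, "wy": 0, "wz": 0, "hand": 27},
    {"dx": 4.58, "dy": 5.85, "dz": 2.1, "wx": 0, "wy": 0, "wz": 0, "hand": 27},
    {"dx": 4.58, "dy": 5.85, "dz": 2.6, "wx": 0, "wy": 0, "wz": 0, "hand": 27},
    {"dx": 4.58, "dy": 5.85, "dz": 2.6, "wx": 0, "wy": 0, "wz": 0, "hand": 27},
    {"dx": 4.58, "dy": 5.85, "dz": 3.2, "wx": 0, "wy": 0, "wz": 0, "hand": 27},
    {"dx": 4.58, "dy": 5.85, "dz": 3.88, "wx": 0, "wy": 0, "wz": 0, "hand": 27},
    {"dx": 4.58, "dy": 5.85, "dz": 3.88, "wx": 0, "wy": 0, "wz": 0, "hand": 27},
    {"dx": 4.58, "dy": 5.85, "dz": 3.88, "wx": 0, "wy": 0, "wz": 0, "hand": 0},
    {"dx": 4.58, "dy": 5.85, "dz": 3.88, "wx": 0, "wy": 0, "wz": 0, "hand": 0},
    {"dx": 4.58, "dy": 5.85, "dz": 3.88, "wx": 0, "wy": 0, "wz": 0, "hand": 0},
    {"dx": 4.58, "dy": 5.85, "dz": 3.88, "wx": 0, "wy": 0, "wz": 0, "hand": 0},
    {"dx": 4.58, "dy": 5.85, "dz": 3.88, "wx": 0, "wy": 0, "wz": 0, "hand": 0}
  ]
}}

```text
clock: 15.1
eef_pos: [0.4134, 0.231, 0.0614]
tool_rot: [-0.024, 1.0, 0.0, 0.002]
ft_force: [-0.3, -2.0, 7.0]
grip_width: 0.0129
grasp_force: 61.6
```

Request:
{"method": "drive_tool", "body": {
  "rows": [
    {"dx": 0, "dy": 0, "dz": -0.8, "wx": 0, "wy": 0, "wz": 0, "hand": 0},
    {"dx": 0, "dy": 0, "dz": -1.7, "wx": 0, "wy": 0, "wz": 0, "hand": 0},
    {"dx": 0, "dy": -0.3, "dz": -2.4, "wx": 0, "wy": 0, "wz": 0, "hand": 0},
    {"dx": 0, "dy": -1.2, "dz": -2.4, "wx": 0, "wy": 0, "wz": 0, "hand": 0},
    {"dx": -0.2, "dy": -2.1, "dz": -2.4, "wx": 1.6, "wy": 0, "wz": 0, "hand": 0},
    {"dx": -0.4, "dy": -3.0, "dz": -2.4, "wx": 3.2, "wy": 0, "wz": 0, "hand": 0},
    {"dx": -0.54, "dy": -3.9, "dz": -2.2, "wx": 4.8, "wy": 0, "wz": 0, "hand": 0},
    {"dx": -0.54, "dy": -4.57, "dz": -2.0, "wx": 6.4, "wy": 0, "wz": 0, "hand": 0},
    {"dx": -0.54, "dy": -4.57, "dz": -1.4, "wx": 8, "wy": 0, "wz": 0, "hand": 0},
    {"dx": -0.54, "dy": -4.57, "dz": -0.8, "wx": 9.4, "wy": 0, "wz": 0, "hand": 0},
    {"dx": -0.54, "dy": -4.57, "dz": -0.8, "wx": 10, "wy": 0, "wz": 0, "hand": 0},
    {"dx": -0.54, "dy": -4.57, "dz": -0.8, "wx": 10, "wy": 0, "wz": 0, "hand": 0},
    {"dx": -0.54, "dy": -4.57, "dz": -0.8, "wx": 10, "wy": 0, "wz": 0, "hand": 0}
  ]
}}

```text
clock: 16.4
eef_pos: [0.4507, 0.0045, 0.0993]
tool_rot: [-0.022, 0.906, -0.421, 0.011]
ft_force: [0.1, -0.4, -2.8]
grip_width: 0.0134
grasp_force: 60.7
```

Run:
```python
from h import *
s=bot.camera("side")[:,:,::-1][60:390,200:480]; t=bot.camera("top")[:,:,::-1][110:300,180:490]
a=cv2.resize(s,None,fx=1.4,fy=1.4); b=cv2.resize(t,(400,245)); c=np.zeros((a.shape[0],a.shape[1]+400,3),np.uint8); c[:,:a.shape[1]]=a;c[:245,a.shape[1]:]=b
cv2.imwrite("pics/s5.png",c);o=bot.get_obs();print(o["clock"],o["joint_pos"],o["eef_pos"])
print(R.from_quat(o["tool_rot"]).as_matrix().round(3))
```

```text
16.5 [ 0.477244    0.56316761 -0.24517357  1.2176185  -0.7697299   0.61767824] [0.45105072 0.0040749  0.10058114]
[[-0.999 -0.028  0.039]
 [-0.048  0.644 -0.763]
 [-0.004 -0.764 -0.645]]
```

View pics/s5.png

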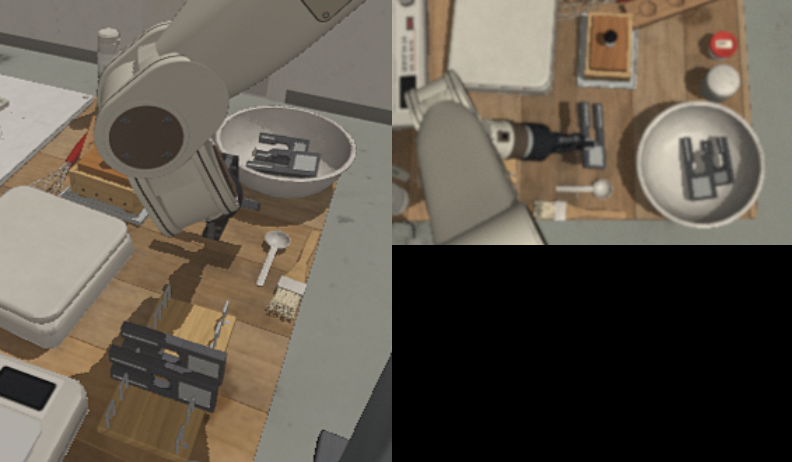

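Request:
{"method": "drive_tool", "body": {
  "rows": [
    {"dx": 0, "dy": 0.35, "dz": 0.3, "wx": 0, "wy": 0, "wz": 0, "hand": 0},
    {"dx": 0, "dy": 0.7, "dz": 0.6, "wx": 0, "wy": 0, "wz": 0, "hand": 0},
    {"dx": 0, "dy": 0.94, "dz": 0.8, "wx": 0, "wy": 0, "wz": 0, "hand": 0},
    {"dx": 0, "dy": 0.95, "dz": 0.8, "wx": 0, "wy": 0, "wz": 0, "hand": 0},
    {"dx": 0, "dy": 0.95, "dz": 0.8, "wx": 0, "wy": 0, "wz": 0, "hand": 24},
    {"dx": 0, "dy": 0.95, "dz": 0.8, "wx": 0, "wy": 0, "wz": 0, "hand": 24},
    {"dx": 0, "dy": 0.95, "dz": 0.8, "wx": 0, "wy": 0, "wz": 0, "hand": 24},
    {"dx": 0, "dy": 0.95, "dz": 0.6, "wx": 0, "wy": 0, "wz": 0, "hand": 24},
    {"dx": 0, "dy": 0.95, "dz": 0.3, "wx": 0, "wy": 0, "wz": 0, "hand": 24},
    {"dx": 0, "dy": 0.95, "dz": 0.0, "wx": 0, "wy": 0, "wz": 0, "hand": 24},
    {"dx": 0, "dy": 0.95, "dz": -0.5, "wx": 0, "wy": 0, "wz": 0, "hand": 24},
    {"dx": 0, "dy": 0.95, "dz": -1.2, "wx": 0, "wy": 0, "wz": 0, "hand": 24},
    {"dx": 0, "dy": 0.95, "dz": -2.0, "wx": 0, "wy": 0, "wz": 0, "hand": 40},
    {"dx": 0, "dy": 0.95, "dz": -2.0, "wx": 0, "wy": 0, "wz": 0, "hand": 40}
  ]
}}

```text
clock: 17.9
eef_pos: [0.4474, 0.1149, 0.1308]
tool_rot: [-0.023, 0.907, -0.421, 0.015]
ft_force: [0.1, -0.4, 0.2]
grip_width: 0.0397
grasp_force: 0.0
```

Request:
{"method": "drive_tool", "body": {
  "rows": [
    {"dx": -0.2, "dy": -0.8, "dz": 0.1, "wx": -1.6, "wy": 0, "wz": 0, "hand": 85},
    {"dx": -0.4, "dy": -1.6, "dz": 0.3, "wx": -3.2, "wy": 0, "wz": 0, "hand": 85},
    {"dx": -0.56, "dy": -2.4, "dz": 0.5, "wx": -4.8, "wy": 0, "wz": 0, "hand": 85},
    {"dx": -0.56, "dy": -2.86, "dz": 0.6, "wx": -6.4, "wy": 0, "wz": 0, "hand": 85},
    {"dx": -0.56, "dy": -2.86, "dz": 0.6, "wx": -8.0, "wy": 0, "wz": 0, "hand": 85},
    {"dx": -0.56, "dy": -2.86, "dz": 0.6, "wx": -9.5, "wy": 0, "wz": 0, "hand": 85},
    {"dx": -0.56, "dy": -2.86, "dz": 0.6, "wx": -10, "wy": 0, "wz": 0, "hand": 85},
    {"dx": -0.56, "dy": -2.86, "dz": 0.6, "wx": -10, "wy": 0, "wz": 0, "hand": 85},
    {"dx": -0.56, "dy": -2.86, "dz": 0.6, "wx": -10, "wy": 0, "wz": 0, "hand": 85}
  ]
}}

```text
clock: 18.8
eef_pos: [0.478, -0.0033, 0.2175]
tool_rot: [-0.024, 1.0, -0.001, -0.0]
ft_force: [-0.4, 1.1, -0.1]
grip_width: 0.085
grasp_force: 0.0
```

Run:
```python
from h import *
np.set_printoptions(precision=4,suppress=True)
im,C,o=shot("wrist","w6"); Rt=R.from_quat(o["tool_rot"]).as_matrix();print(o["clock"],o["eef_pos"]);print(Rt)
for r in bot.outline_of("wrist","weight_a")[:2]:
    m=r["region"].astype(np.uint8); c=max(cv2.findContours(m,0,2)[0],key=cv2.contourArea)
    b=cv2.boxPoints(cv2.minAreaRect(c)); print(round(r["score"],2),b.round(1).tolist())
    W=np.array([onz(C,*q,.012) for q in b]); print(W); print(W.mean(0))
```

```text
18.8 [ 0.478  -0.0033  0.2175]
[[-0.9988 -0.0482 -0.0001]
 [-0.0482  0.9988 -0.0016]
 [ 0.0001 -0.0016 -1.    ]]
0.63 [[298.0, 96.0], [356.0, 96.0], [356.0, 228.0], [298.0, 228.0]]
[[ 0.4044 -0.0266  0.012 ]
 [ 0.4016  0.0303  0.012 ]
 [ 0.5404  0.0416  0.012 ]
 [ 0.5435 -0.0222  0.012 ]]
[0.4725 0.0058 0.012 ]
0.56 [[569.0999755859375, 217.6999969482422], [603.4000244140625, 57.400001525878906], [667.2999877929688, 71.0999984741211], [632.9000244140625, 231.39999389648438]]
[[0.517  0.2727 0.012 ]
 [0.3552 0.2625 0.012 ]
 [0.3642 0.3274 0.012 ]
 [0.5295 0.3473 0.012 ]]
[0.4415 0.3025 0.012 ]
```

View pics/w6.png

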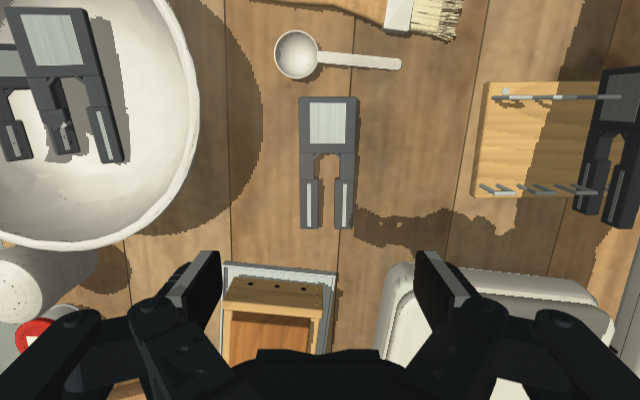

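Request:
{"method": "drive_tool", "body": {
  "rows": [
    {"dx": 0.5, "dy": 0.18, "dz": 0.9, "wx": 0, "wy": 0, "wz": 0, "hand": 70},
    {"dx": 1.0, "dy": 0.18, "dz": 1.8, "wx": 0, "wy": 0, "wz": 0, "hand": 70},
    {"dx": 1.0, "dy": 0.18, "dz": 2.6, "wx": 0, "wy": 0, "wz": 0, "hand": 70},
    {"dx": 1.0, "dy": 0.18, "dz": 3.2, "wx": 0, "wy": 0, "wz": 0, "hand": 70},
    {"dx": 1.0, "dy": 0.18, "dz": 3.7, "wx": 0, "wy": 0, "wz": 0, "hand": 70},
    {"dx": 1.0, "dy": 0.18, "dz": 3.98, "wx": 0, "wy": 0, "wz": 0, "hand": 70},
    {"dx": 1.0, "dy": 0.18, "dz": 3.98, "wx": 0, "wy": 0, "wz": 0, "hand": 70},
    {"dx": 1.0, "dy": 0.18, "dz": 3.98, "wx": 0, "wy": 0, "wz": 0, "hand": 70}
  ]
}}

```text
clock: 19.7
eef_pos: [0.428, 0.0046, 0.0185]
tool_rot: [-0.025, 1.0, -0.0, -0.0]
ft_force: [0.4, -0.1, -0.3]
grip_width: 0.0699
grasp_force: 0.0
```

Run:
```python
from h import *
np.set_printoptions(precision=4,suppress=True)
im,C,o=shot("wrist","w7"); print(o["clock"],o["eef_pos"],o["tool_rot"])
```

```text
19.7 [0.428  0.0046 0.0185] [-0.0255  0.9997 -0.0002 -0.0004]
```

View pics/w7.png

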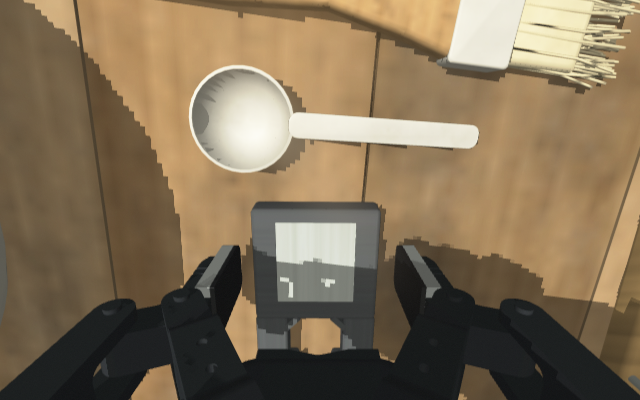

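Request:
{"method": "drive_tool", "body": {
  "rows": [
    {"dx": 0, "dy": 0, "dz": 0.06, "wx": 0, "wy": 0, "wz": 0, "hand": 66},
    {"dx": 0, "dy": 0, "dz": 0.12, "wx": 0, "wy": 0, "wz": 0, "hand": 64},
    {"dx": 0, "dy": 0, "dz": 0.12, "wx": 0, "wy": 0, "wz": 0, "hand": 64}
  ]
}}

```text
clock: 20.05
eef_pos: [0.4282, 0.0039, 0.0126]
tool_rot: [-0.025, 1.0, -0.0, 0.0]
ft_force: [-0.2, -0.5, 0.0]
grip_width: 0.0641
grasp_force: 0.0
```

Request:
{"method": "drive_tool", "body": {
  "rows": [
    {"dx": 0, "dy": 0, "dz": 0.03, "wx": 0, "wy": 0, "wz": 0, "hand": 64},
    {"dx": 0, "dy": 0, "dz": 0.06, "wx": 0, "wy": 0, "wz": 0, "hand": 64},
    {"dx": 0, "dy": 0, "dz": 0.06, "wx": 0, "wy": 0, "wz": 0, "hand": 64}
  ]
}}

```text
clock: 20.35
eef_pos: [0.4279, 0.0039, 0.0093]
tool_rot: [-0.025, 1.0, -0.0, -0.0]
ft_force: [0.3, 0.6, 0.3]
grip_width: 0.064
grasp_force: 0.0
```

Request:
{"method": "drive_tool", "body": {
  "rows": [
    {"dx": 0, "dy": 0, "dz": 0, "wx": 0, "wy": 0, "wz": 0, "hand": 50},
    {"dx": 0, "dy": 0, "dz": 0, "wx": 0, "wy": 0, "wz": 0, "hand": 50},
    {"dx": 0, "dy": 0, "dz": 0, "wx": 0, "wy": 0, "wz": 0, "hand": 50},
    {"dx": 0, "dy": 0, "dz": 0, "wx": 0, "wy": 0, "wz": 0, "hand": 50},
    {"dx": 0, "dy": 0, "dz": 0, "wx": 0, "wy": 0, "wz": 0, "hand": 50}
  ]
}}

```text
clock: 20.85
eef_pos: [0.4281, 0.0037, 0.0099]
tool_rot: [-0.024, 1.0, -0.0, 0.0]
ft_force: [-1.7, -0.6, 5.5]
grip_width: 0.0561
grasp_force: 64.2
```

Request:
{"method": "drive_tool", "body": {
  "rows": [
    {"dx": 0, "dy": 0, "dz": -0.5, "wx": 0, "wy": 0, "wz": 0, "hand": 50},
    {"dx": 0, "dy": 0, "dz": -1.2, "wx": 0, "wy": 0, "wz": 0, "hand": 50},
    {"dx": 0, "dy": 0, "dz": -2.0, "wx": 0, "wy": 0, "wz": 0, "hand": 50},
    {"dx": 0, "dy": 0, "dz": -2.8, "wx": 0, "wy": 0, "wz": 0, "hand": 50},
    {"dx": -0.6, "dy": -0.4, "dz": -2.8, "wx": 0, "wy": 0, "wz": 0, "hand": 50},
    {"dx": -1.2, "dy": -0.8, "dz": -2.8, "wx": 0, "wy": 0, "wz": 0, "hand": 50},
    {"dx": -1.8, "dy": -1.29, "dz": -2.8, "wx": 0, "wy": 0, "wz": 0, "hand": 50},
    {"dx": -2.12, "dy": -1.29, "dz": -2.8, "wx": 0, "wy": 0, "wz": 0, "hand": 50},
    {"dx": -2.12, "dy": -1.29, "dz": -2.8, "wx": 0, "wy": 0, "wz": 0, "hand": 50},
    {"dx": -2.12, "dy": -1.29, "dz": -2.8, "wx": 0, "wy": 0, "wz": 0, "hand": 50}
  ]
}}

```text
clock: 21.85
eef_pos: [0.5356, -0.0551, 0.1479]
tool_rot: [-0.025, 1.0, 0.0, -0.002]
ft_force: [-0.5, 0.7, -4.0]
grip_width: 0.0564
grasp_force: 65.8
```

Run:
```python
from h import *
np.set_printoptions(precision=4,suppress=True)
im,C,o=shot("wrist","w8"); print(o["clock"],o["eef_pos"],R.from_quat(o["tool_rot"]).as_rotvec(),o["grip_width"],o["ft_force"],o["ft_torque"])
Rt=R.from_quat(o["tool_rot"]).as_matrix();p=np.array(o["eef_pos"])
g=im.max(2).astype(int)
print("cols", [int(g[k,317]) for k in range(190,230)])
for v in (215,225,235): print(v,g[v,235:270].tolist(),g[v,365:400].tolist())
# tool-frame x of rear edge: solve at plane tool z = ztop
for v in (198,200,202,204,206): 
    q,d=ray(C,317,v); q=Rt.T@(q-p); d=Rt.T@d
    print(v,[(q+d*(zt-q[2])/d[2])[:2]*1e3 for zt in (-.004,)])
a=cv2.imread("pics/w7.png").max(2).astype(int); print("w7",[int(a[k,317]) for k in range(190,230)])
```

```text
21.85 [ 0.5356 -0.0551  0.1479] [ 0.0772 -3.1365 -0.0009] 0.056357814843800424 [-0.5     0.7258 -3.9786] [0.0181 0.2126 0.034 ]
cols [183, 183, 183, 184, 184, 184, 185, 184, 184, 184, 183, 182, 182, 183, 182, 182, 166, 115, 72, 72, 72, 72, 71, 72, 72, 78, 91, 98, 102, 103, 105, 106, 107, 106, 106, 106, 106, 107, 107, 106]
215 [197, 197, 196, 196, 194, 192, 191, 190, 188, 187, 187, 186, 187, 186, 187, 160, 67, 55, 63, 62, 74, 74, 74, 73, 74, 73, 73, 73, 73, 73, 73, 72, 73, 74, 73] [74, 74, 73, 73, 73, 72, 73, 70, 71, 70, 70, 69, 69, 69, 69, 67, 67, 66, 63, 54, 73, 100, 101, 101, 100, 99, 100, 98, 98, 99, 100, 101, 101, 102, 102]
225 [190, 192, 194, 194, 195, 194, 193, 193, 192, 193, 194, 196, 195, 197, 134, 101, 100, 102, 103, 103, 102, 103, 103, 103, 103, 103, 103, 103, 103, 103, 102, 103, 103, 103, 103] [106, 105, 105, 105, 104, 104, 105, 104, 104, 104, 102, 104, 103, 103, 104, 103, 103, 103, 102, 92, 83, 69, 101, 101, 101, 101, 101, 99, 100, 101, 102, 102, 103, 102, 102]
235 [182, 184, 186, 189, 191, 194, 196, 199, 201, 202, 204, 204, 205, 205, 207, 109, 96, 100, 101, 102, 102, 102, 102, 103, 103, 102, 102, 102, 101, 102, 103, 102, 101, 103, 102] [105, 105, 105, 105, 105, 104, 104, 104, 104, 104, 104, 104, 104, 103, 103, 104, 103, 103, 94, 84, 76, 83, 97, 99, 101, 101, 102, 100, 101, 99, 100, 100, 99, 99, 99]
198 [array([32.969 , -0.4721])]
200 [array([32.1208, -0.4723])]
202 [array([31.2695, -0.4726])]
204 [array([30.4152, -0.4728])]
206 [array([29.5577, -0.4731])]
w7 [199, 198, 198, 198, 198, 196, 195, 195, 195, 195, 191, 149, 93, 83, 84, 83, 83, 82, 86, 97, 106, 111, 113, 114, 115, 115, 114, 115, 115, 114, 116, 114, 144, 198, 221, 220, 220, 220, 220, 221]
```

Request:
{"method": "drive_tool", "body": {
  "rows": [
    {"dx": 0, "dy": -0.03, "dz": 0.5, "wx": 0, "wy": 0, "wz": 0, "hand": 50},
    {"dx": 0, "dy": -0.03, "dz": 0.9, "wx": 0, "wy": 0, "wz": 0, "hand": 50},
    {"dx": 0, "dy": -0.03, "dz": 1.06, "wx": 0, "wy": 0, "wz": 0, "hand": 50},
    {"dx": 0, "dy": -0.03, "dz": 1.06, "wx": 0, "wy": 0, "wz": 0, "hand": 50},
    {"dx": 0, "dy": -0.03, "dz": 1.06, "wx": 0, "wy": 0, "wz": 0, "hand": 50},
    {"dx": -0.2, "dy": -0.03, "dz": 1.06, "wx": 0, "wy": 0, "wz": 0, "hand": 50},
    {"dx": -0.35, "dy": -0.03, "dz": 1.06, "wx": 0, "wy": 0, "wz": 0, "hand": 50},
    {"dx": -0.45, "dy": -0.03, "dz": 1.06, "wx": 0, "wy": 0, "wz": 0, "hand": 50},
    {"dx": -0.55, "dy": -0.03, "dz": 1.06, "wx": 0, "wy": 0, "wz": 0, "hand": 50},
    {"dx": -0.65, "dy": -0.03, "dz": 1.06, "wx": 0, "wy": 0, "wz": 0, "hand": 50},
    {"dx": -0.75, "dy": -0.03, "dz": 1.06, "wx": 0, "wy": 0, "wz": 0, "hand": 50},
    {"dx": -0.75, "dy": -0.03, "dz": 1.06, "wx": 0, "wy": 0, "wz": 0, "hand": 50}
  ]
}}

```text
clock: 23.1
eef_pos: [0.5755, -0.0545, 0.0963]
tool_rot: [-0.025, 1.0, 0.0, 0.0]
ft_force: [0.1, 2.4, -3.6]
grip_width: 0.0561
grasp_force: 65.7
```

Run:
```python
from h import *
np.set_printoptions(precision=4,suppress=True)
s=bot.camera("side")[:,:,::-1][100:300,220:370]; t=bot.camera("top")[:,:,::-1][110:220,290:410]
w=bot.camera("wrist")[:,:,::-1]; cv2.imwrite("pics/w9.png",w)
a=cv2.resize(s,None,fx=3,fy=3,interpolation=2)[:600]; b=cv2.resize(t,(340,312),interpolation=2)
c=np.zeros((600,790,3),np.uint8); c[:,:450]=a;c[:312,450:]=b;c[320:532,450:]=cv2.resize(w,(340,212))
cv2.imwrite("pics/s9.png",c);o=bot.get_obs();print(o["clock"],o["eef_pos"],o["ft_force"],o["ft_torque"])
```

```text
23.25 [ 0.5751 -0.0545  0.0965] [ 0.8991  3.1254 -2.9563] [ 0.4952 -0.0456  0.3113]
```

Request:
{"method": "drive_tool", "body": {
  "rows": [
    {"dx": 0, "dy": 0.03, "dz": 0, "wx": 0, "wy": 0, "wz": 0, "hand": 50},
    {"dx": 0, "dy": 0.03, "dz": 0, "wx": 0, "wy": 0, "wz": 0, "hand": 50},
    {"dx": -0.1, "dy": 0.03, "dz": 0, "wx": 0, "wy": 0, "wz": 0, "hand": 50},
    {"dx": -0.3, "dy": 0.03, "dz": 0, "wx": 0, "wy": 0, "wz": 0, "hand": 50},
    {"dx": -0.5, "dy": 0.03, "dz": 0, "wx": 0, "wy": 0, "wz": 0, "hand": 50},
    {"dx": -0.6, "dy": 0.03, "dz": 0, "wx": 0, "wy": 0, "wz": 0, "hand": 50},
    {"dx": -0.6, "dy": 0.03, "dz": 0, "wx": 0, "wy": 0, "wz": 0, "hand": 50}
  ]
}}

```text
clock: 23.95
eef_pos: [0.6052, -0.0522, 0.0964]
tool_rot: [-0.024, 1.0, -0.0, 0.0]
ft_force: [0.3, -0.5, -3.9]
grip_width: 0.0562
grasp_force: 65.8
```

```bash
python3 -c "
from h import *
o=bot.get_obs();print(o['clock'],np.round(o['eef_pos'],4),np.round(o['ft_force'],2),np.round(o['ft_torque'],3))"
```

```text
23.95 [ 0.6052 -0.0522  0.0964] [ 0.3  -0.54 -3.85] [-0.023  0.168  0.001]
```

Request:
{"method": "drive_tool", "body": {
  "rows": [
    {"dx": -0.2, "dy": 0, "dz": 0, "wx": 0, "wy": 0, "wz": 0, "hand": 50},
    {"dx": -0.4, "dy": 0, "dz": 0, "wx": 0, "wy": 0, "wz": 0, "hand": 50},
    {"dx": -0.6, "dy": 0, "dz": 0, "wx": 0, "wy": 0, "wz": 0, "hand": 50},
    {"dx": -0.7, "dy": 0, "dz": 0, "wx": 0, "wy": 0, "wz": 0, "hand": 50},
    {"dx": -0.74, "dy": 0, "dz": 0, "wx": 0, "wy": 0, "wz": 0, "hand": 50},
    {"dx": -0.76, "dy": 0, "dz": 0, "wx": 0, "wy": 0, "wz": 0, "hand": 50},
    {"dx": -0.76, "dy": 0, "dz": 0, "wx": 0, "wy": 0, "wz": 0, "hand": 50}
  ]
}}

```text
clock: 24.65
eef_pos: [0.642, -0.0501, 0.0963]
tool_rot: [-0.025, 1.0, 0.0, -0.0]
ft_force: [-0.1, 0.4, -3.9]
grip_width: 0.0563
grasp_force: 65.8
```

No contact yet; creep forward to find the back of the eye.

Request:
{"method": "drive_tool", "body": {
  "rows": [
    {"dx": -0.02, "dy": 0, "dz": 0, "wx": 0, "wy": 0, "wz": 0, "hand": 50},
    {"dx": -0.04, "dy": 0, "dz": 0, "wx": 0, "wy": 0, "wz": 0, "hand": 50},
    {"dx": -0.06, "dy": 0, "dz": 0, "wx": 0, "wy": 0, "wz": 0, "hand": 50},
    {"dx": -0.06, "dy": 0, "dz": 0, "wx": 0, "wy": 0, "wz": 0, "hand": 50}
  ]
}}

```text
clock: 25.05
eef_pos: [0.6445, -0.05, 0.0964]
tool_rot: [-0.025, 1.0, -0.0, -0.001]
ft_force: [-3.4, 0.2, -2.1]
grip_width: 0.0562
grasp_force: 66.0
```

Request:
{"method": "drive_tool", "body": {
  "rows": [
    {"dx": 0.14, "dy": 0, "dz": 0, "wx": 0, "wy": 0, "wz": 0, "hand": 50},
    {"dx": 0.14, "dy": 0, "dz": 0, "wx": 0, "wy": 0, "wz": 0, "hand": 50},
    {"dx": 0.14, "dy": 0, "dz": 0.06, "wx": 0, "wy": 0, "wz": 0, "hand": 50},
    {"dx": 0.14, "dy": 0, "dz": 0.12, "wx": 0, "wy": 0, "wz": 0, "hand": 50},
    {"dx": 0.14, "dy": 0, "dz": 0.16, "wx": 0, "wy": 0, "wz": 0, "hand": 50},
    {"dx": 0.14, "dy": 0, "dz": 0.18, "wx": 0, "wy": 0, "wz": 0, "hand": 50},
    {"dx": 0.14, "dy": 0, "dz": 0.18, "wx": 0, "wy": 0, "wz": 0, "hand": 50}
  ]
}}

```text
clock: 25.75
eef_pos: [0.6384, -0.0502, 0.0871]
tool_rot: [-0.025, 1.0, 0.0, -0.0]
ft_force: [-0.1, 0.1, -4.5]
grip_width: 0.0563
grasp_force: 65.8
```

Bottom is below the collar's top with no contact; keep lowering.

Request:
{"method": "drive_tool", "body": {
  "rows": [
    {"dx": 0, "dy": 0, "dz": 0.02, "wx": 0, "wy": 0, "wz": 0, "hand": 50},
    {"dx": 0, "dy": 0, "dz": 0.04, "wx": 0, "wy": 0, "wz": 0, "hand": 50},
    {"dx": 0, "dy": 0, "dz": 0.06, "wx": 0, "wy": 0, "wz": 0, "hand": 50},
    {"dx": 0, "dy": 0, "dz": 0.06, "wx": 0, "wy": 0, "wz": 0, "hand": 50}
  ]
}}

```text
clock: 26.15
eef_pos: [0.6385, -0.0503, 0.0845]
tool_rot: [-0.025, 1.0, -0.0, 0.0]
ft_force: [-0.6, -0.2, -3.9]
grip_width: 0.0566
grasp_force: 65.8
```

Request:
{"method": "drive_tool", "body": {
  "rows": [
    {"dx": 0, "dy": 0, "dz": 0.01, "wx": 0, "wy": 0, "wz": 0, "hand": 50},
    {"dx": 0, "dy": 0, "dz": 0.01, "wx": 0, "wy": 0, "wz": 0, "hand": 70},
    {"dx": 0, "dy": 0, "dz": 0.01, "wx": 0, "wy": 0, "wz": 0, "hand": 70},
    {"dx": 0, "dy": 0, "dz": 0.01, "wx": 0, "wy": 0, "wz": 0, "hand": 70},
    {"dx": 0, "dy": 0, "dz": -0.4, "wx": 0, "wy": 0, "wz": 0, "hand": 70},
    {"dx": 0, "dy": 0, "dz": -1.2, "wx": 0, "wy": 0, "wz": 0, "hand": 70},
    {"dx": 0, "dy": 0, "dz": -2.0, "wx": 0, "wy": 0, "wz": 0, "hand": 70},
    {"dx": 0.5, "dy": 0, "dz": -2.8, "wx": 0, "wy": 0, "wz": 0, "hand": 70},
    {"dx": 1.2, "dy": 0, "dz": -3.2, "wx": 0, "wy": 0, "wz": 0, "hand": 70},
    {"dx": 2, "dy": 0, "dz": -3.2, "wx": 0, "wy": 0, "wz": 0, "hand": 70},
    {"dx": 2, "dy": 0, "dz": -3.2, "wx": 0, "wy": 0, "wz": 0, "hand": 70},
    {"dx": 2, "dy": 0, "dz": -3.2, "wx": 0, "wy": 0, "wz": 0, "hand": 70}
  ]
}}

```text
clock: 27.35
eef_pos: [0.5381, -0.0553, 0.2454]
tool_rot: [-0.024, 1.0, -0.0, 0.001]
ft_force: [-0.1, -0.0, -0.2]
grip_width: 0.0699
grasp_force: 0.0
```

Run:
```python
from h import *
np.set_printoptions(precision=4,suppress=True)
w,C,o=shot("wrist","w10"); print(o["clock"],o["eef_pos"])
s=bot.camera("side")[:,:,::-1][110:380,225:465]; t=bot.camera("top")[:,:,::-1][110:300,180:490]
a=cv2.resize(s,None,fx=1.9,fy=1.9,interpolation=2); b=cv2.resize(t,(330,202))
c=np.zeros((600,790,3),np.uint8); c[:a.shape[0],:456]=a; c[:202,456:786]=b
w2=cv2.resize(w[130:330,220:420,::-1],(330,330),interpolation=2); c[210:540,456:786]=w2
cv2.imwrite("pics/fin.png",c)
for r in bot.outline_of("wrist","weight_a")[:1]:
    m=r["region"].astype(np.uint8); k=max(cv2.findContours(m,0,2)[0],key=cv2.contourArea)
    b=cv2.boxPoints(cv2.minAreaRect(k)); W=np.array([onz(C,*q,.088) for q in b]); print(r["score"],b,W,W.mean(0))
```

```text
27.35 [ 0.5381 -0.0553  0.2454]
0.69 [[620.  48.]
 [639.  48.]
 [639. 125.]
 [620. 125.]] [[0.4152 0.1837 0.088 ]
 [0.4144 0.1991 0.088 ]
 [0.4747 0.2191 0.088 ]
 [0.4755 0.2027 0.088 ]] [0.4449 0.2011 0.088 ]
```

View pics/fin.png

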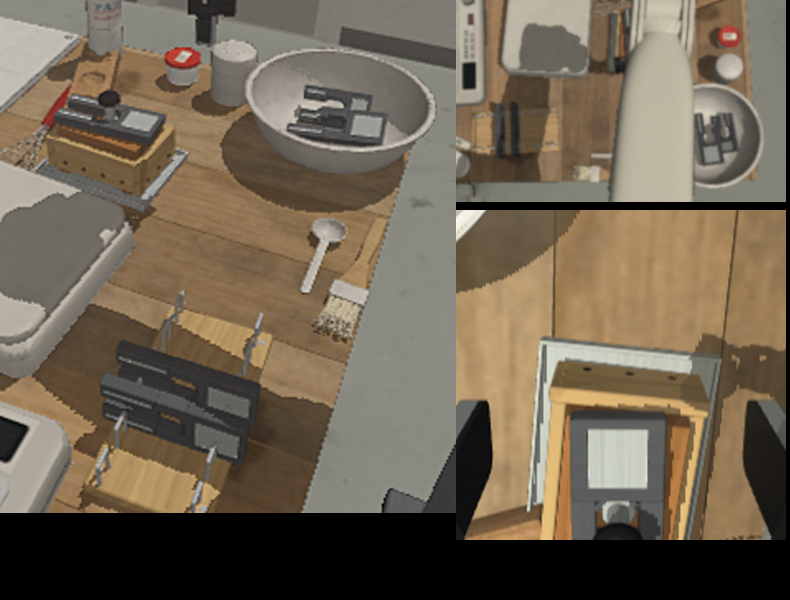

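Run:
```python
from h import *
np.set_printoptions(precision=4,suppress=True)
C=cam("wrist"); g=cv2.imread("pics/w10.png").max(2).astype(int)
for v in (256,262,270,278,286): print(v,g[v,284:300].tolist(),g[v,338:354].tolist())
print([int(x) for x in g[245:262,320]])
for z in (.081,.088,.095):
    # expected rear top corners for origin at stem, yaw .048
    S=np.array([.682,-.0488,z]); a=np.array([.9988,.048,0]); n=np.array([-.048,.9988,0])
    print(z,[proj(C,S+a*x+n*y) for x,y in((-.07,-.029),(-.07,.029),(-.035,-.029),(-.035,.029))])
```

```text
256 [218, 168, 116, 185, 171, 68, 53, 68, 69, 67, 67, 67, 67, 67, 66, 66] [63, 63, 64, 64, 65, 65, 65, 65, 58, 63, 75, 76, 77, 79, 80, 79]
262 [189, 113, 189, 192, 159, 101, 97, 99, 98, 99, 99, 98, 98, 99, 99, 94] [99, 100, 100, 101, 99, 100, 100, 101, 87, 71, 98, 101, 102, 168, 167, 162]
270 [149, 162, 186, 192, 186, 102, 96, 96, 96, 96, 96, 96, 96, 97, 95, 84] [97, 97, 96, 97, 97, 96, 96, 96, 78, 70, 99, 100, 172, 171, 169, 168]
278 [123, 180, 189, 188, 185, 99, 97, 97, 97, 97, 96, 98, 97, 97, 97, 97] [97, 97, 97, 97, 97, 98, 96, 95, 76, 81, 96, 96, 95, 94, 165, 168]
286 [184, 187, 186, 183, 177, 109, 91, 93, 93, 92, 92, 93, 93, 93, 94, 92] [91, 92, 92, 92, 92, 92, 92, 85, 67, 94, 95, 94, 93, 163, 171, 182]
[221, 222, 192, 142, 125, 103, 72, 56, 53, 54, 55, 66, 83, 95, 97, 98, 97]
0.081 [array([287.7967, 251.0224]), array([346.6145, 251.0993]), array([288.6285, 282.419 ]), array([345.6983, 282.4901])]
0.088 [array([287.167 , 254.2417]), array([347.2321, 254.3199]), array([288.0349, 286.1863]), array([346.2783, 286.2585])]
0.095 [array([286.5099, 257.6005]), array([347.8765, 257.68  ]), array([287.4164, 290.1118]), array([346.8827, 290.1851])]
```

```bash
python3 -c "
from workcell import bot
print(bot.job_done())"
```

```text
the job is handed in; nothing more can be done
None
```

The job is handed in, with no verdict returned: the last pictures and measurements show both bad weights in the bowl, one sound weight level on the press with its eye over the collar, the other two standing in the rack, and spoon and shaker where they were.

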